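# Count three tablets into the trough of a counting tray

### The job

Count off exactly three of the five tablets on the counting tray: with the closed fingers sweep them over the platform's lip so that they drop into the trough, and leave the other two tablets on the platform. Leave the small upright desiccant canister standing where it is. Then push the trough's hinged lid over and press it fully shut; pick nothing up, and leave the things round the tray alone.

Things in the scene. Friction and masses are not known exactly. Their poses are not given: they have to be found in the camera images.
- counting_tray: grey plastic counting tray, 240 mm long (its x), 207 mm wide (its y), firm on the worktop; origin on the worktop. Smooth flat platform 40 mm above the worktop, x -116 to +116, y -112 to +45 mm; its +y edge is an open lip, beyond it the trough; rim round the other three sides 4 mm thick, top at 52 mm
- lip (a point): middle of the platform's open lip (tray x 0, y +45 mm, height 40 mm); tablets drop over it into the trough
- trough (a point): middle of the trough's floor, 7 mm above the worktop (33 mm below the platform). The trough runs the tray's whole length, is 42 mm wide (tray y +45 to +87 mm); outer wall y +87 to +91 mm, 52 mm high; small pouring lip at its -x end
- trough_lid (a joint): trough lid, 236 x 48 x 3 mm, hinged along the top of the trough's outer wall (hinge line along tray x at y +90 mm, height 52 mm). 0 = shut flat over the trough, 1.57 = upright; starts at 1.6 to 1.9, leaning outward; stop at 1.95. Stiff hinge: it stays at any angle and does not fall; about 1 N at its free edge moves it. No latch
- lid_edge (a point): middle of the trough lid's free long edge, 48 mm from the hinge line (a 50 mm long thumb tab stands out 9 mm beyond it there); 54 mm above the worktop when the lid is shut, about 100 mm when upright
- tablet1: one of five identical white round tablets, 25 mm across and 10 mm thick with bevelled edges, about 10 g, lying flat on the tray's platform at the start; origin at the centre of its underside
- tablet2: one of five identical white round tablets, 25 mm across and 10 mm thick with bevelled edges, about 10 g, lying flat on the tray's platform at the start; origin at the centre of its underside
- tablet3: one of five identical white round tablets, 25 mm across and 10 mm thick with bevelled edges, about 10 g, lying flat on the tray's platform at the start; origin at the centre of its underside
- tablet4: one of five identical white round tablets, 25 mm across and 10 mm thick with bevelled edges, about 10 g, lying flat on the tray's platform at the start; origin at the centre of its underside
- tablet5: one of five identical white round tablets, 25 mm across and 10 mm thick with bevelled edges, about 10 g, lying flat on the tray's platform at the start; origin at the centre of its underside
- canister: white plastic desiccant canister, a small upright cylinder 19 mm across and 28 mm tall, 12 g, standing on the platform among the tablets; origin at the centre of its underside
- jar: white round bottle with a blue cap, 68 mm across, 120 mm tall, on the worktop beyond the tray's +x end; origin under its centre
- timer: bench timer, 66 x 66 x 18 mm, on the worktop beyond the tray's +x end; origin under its centre
- marker: marker pen, 135 mm long, 15 mm thick, lying on the worktop beside the tray's -y side; origin under its centre, long axis y
- dish_a: closed petri dish, 90 mm across, 15 mm tall, on the worktop beside the tray's +y side; origin under its centre
- dish_b: closed petri dish, 90 mm across, 15 mm tall, on the worktop beside the tray's +y side; origin under its centre
- tweezers: steel tweezers, 125 mm long, 9 mm tall, lying on the worktop before the tray's -x end; origin under its centre, long axis y

How it is judged:
By the outcome, as a careful person would: the job done as asked, in the order asked, and still so for the second after the job is handed in, with the robot touching nothing.
It also fails if it takes over 53 s, if anything falls off the work surface, if the arm or the gripper's body presses on something with over 40 N, if the wrist force passes 120 N, or if a joint passes its speed limit or range.

### The arm

A 6-joint arm with a two-finger parallel gripper is mounted at the origin on a cart in front of the work surface, level with it; the furniture and walls round the work are solid. World frame = base frame: x ahead of the robot, y to its left, z up, the work surface at z = 0. Lengths are in m, angles in rad, forces in N, time in s.
With the tool pointing down it reaches from about 0.375 to 0.975 m from the base axis. Payload 3.8 kg.
Tool frame: the origin (TCP) lies midway between the tips of the shut fingers; the grasp point (between the pads) lies 19 mm behind it; z points along the fingers, y is the line along which they close (so a half turn about z gives the same grasp; the last joint's range is limited). The gripper opens to 85 mm and grips with 20 to 120 N. Pads are 22 mm wide; open, the fingers measure 114 mm over their backs; the gripper's body (76 mm by 85 mm) begins 54 mm behind the grasp point. The pads swing forward as they close: fully open they stand 13 mm farther back than shut.
Start: joints at [1.24, 0.264, 1.604, -0, 1.274, -0.037], TCP at [0.195, 0.646, 0.231] pointing down, gripper open.
Joint ranges: [-2.63, 2.63], [-0.94, 2.18], [0.31, 2.57], [-1.31, 4.45], [0, 2.66], [-2.55, 2.55]. Speed limits (rad/s): [2.57, 2.57, 3.14, 3.14, 3.14, 3.14].

### API

Orientations are given as a rotation vector (axis times angle).
In Python, from workcell import bot, read_camera, camera_info, ticket gives the robot as it stands.
- The arm moves only by the tool servo_tool, never from a script. Its argument "targets" is a list of rows, each an object of numbers: "hand": the closure, from -1 (fully open) to 1 (shut); "x", "y", "z": the shift along the tool's x, y, z as a fraction of full scale; "roll": the turn about the tool's z as a fraction of full scale. In form: [{"hand": .., "x": .., "y": .., "z": .., "roll": ..}, ...]. A call has 1 to 10 rows; each row is the pose to reach, as a shift and turn from the pose commanded when the call began, along the tool's axes at that moment, turning the shorter way round; what a row does not reach only later rows make up. Full scale, the value 1, is 50 cm for a shift and 180 degrees for a turn. A row lasts 1/12 s, in which the tool goes at most 41.7 mm and 7.16 degrees, less where a joint would pass 70% of its speed; a pose out of reach is approached as far as the arm can. A call with a number of a shift or a turn outside -1 to 1 is refused whole. A call with a gripper value outside its range is refused whole. The fingers move at their own pace and stop on an object; "grip_force" is the grip in N (left out, the last holds). Time passes only in rows, so rows that repeat a pose let the fingers close. It gives the time, the measured TCP pose, the force, the opening and the grip force at its end, in the units of the state.
- bot.read_state(): the state, without advancing time (a new reading comes with each control period).
- read_camera(name): name is "side" or "top" or "wrist"; returns the picture (384x512x3 uint8, red, green, blue); there is no depth.
- camera_info(name): a dict with "fx", "fy", "cx", "cy" (pixels), "k1" (the pictures are not rectified: a ray, as slopes to the right and down, at radius r is drawn at 1 + k1 r^2 times it, then the intrinsics apply), "eye" and "orientation" of the camera in the world; the wrist camera has in their place "T_tool_cam" (4x4, takes a point from camera to tool coordinates, whose origin is the TCP and whose axes are the flange's). Camera axes: x right, y down, z forward; pixel columns grow to the right and rows downward; lengths in m; the calibration is good to about 2 mm. A picture is of the moment at which its call begins: read the wrist's pose just before it. camera_info takes no time and is no camera call.
- ticket.finish_job(): hands the job in; it is judged then, once.
The state is a dict: "time": time; "q": joint angles; "joint_vel": joint speeds; "joint_torque": joint torques, N m; "tool_pos": TCP position; "tcp_rot": TCP orientation; "wrist_force": force on the tool from outside, world axes, zero at the start; "torque": the same for the moment, N m; "width": opening from 0.0 (shut) to 1.0 (fully open); "grip_force": force on a finger pad.
Only numpy, scipy, OpenCV 4.12 (cv2) and the standard library are available. Lean on these libraries where they do the work, as an engineer would, in place of code of your own. Each camera call takes 0.05 s, during which the arm holds its last target. There are 200 camera calls.

## Working session

There is one attempt and no reset: what is moved stays moved. The work goes in short steps, Python scripts to look and compute and a tool call to move; the robot and the scene stay as the last step left them, time stands still between calls to the robot, and variables do not carry over. Pictures are saved under pics/ and viewed, at most 10 in all, crops included, and the job is handed in when it is done.

Besides the shell and the picture viewer there is one more tool, called after "Emit:" as name(argument=value, ...), one argument or row to a line, values as JSON. servo_tool: Moves the arm, as the interface text tells. Its arguments: {"type":"object","properties":{"targets":{"type":"array"},"grip_force":{"type":"number"}},"required":["targets"]}

```bash
mkdir -p pics
cat > h.py <<'E'
import numpy as np, cv2
from scipy.spatial.transform import Rotation as R
from workcell import bot, read_camera, camera_info, ticket
def cam(name,st=None):
    c=camera_info(name)
    return c
def ray(c,uv):
    d=np.array([(uv[0]-c['cx'])/c['fx'],(uv[1]-c['cy'])/c['fy']]);u=d.copy()
    for _ in range(20): u=d/(1+c['k1']*(u@u))
    return np.array([u[0],u[1],1.])
E
python3 - <<'E'
from h import *
for n in ("top","side","wrist"):
    print(n,camera_info(n))
s=bot.read_state();print(s)
t=read_camera("top");w=read_camera("side")
cv2.imwrite("pics/top0.png",cv2.resize(t[...,::-1],(800,600)));cv2.imwrite("pics/side0.png",w[...,::-1]);cv2.imwrite("top_raw.png",t[...,::-1])
E
```

```text
top {'fx': 488.7351026639504, 'fy': 488.7351026639504, 'cx': 263.25461417454795, 'cy': 195.5056064738026, 'k1': -0.17104529834262175, 'eye': array([0.35787345, 0.04237168, 1.17955418]), 'orientation': array([-2.11310758,  2.13728702, -0.16469348])}
side {'fx': 424.5988475978812, 'fy': 424.5988475978812, 'cx': 252.80352495603088, 'cy': 187.56085080868107, 'k1': -0.05446821703288169, 'eye': array([ 0.19801845, -0.4949031 ,  0.62276585]), 'orientation': array([-2.18472454,  0.69477563, -0.29230398])}
wrist {'fx': 281.4167324829831, 'fy': 281.4167324829831, 'cx': 255.0037476990705, 'cy': 195.1849636865353, 'k1': -0.03765504531818755, 'T_tool_cam': array([[ 5.29916176e-05, -9.65527373e-01, -2.60301537e-01,
         6.44060354e-02],
       [ 9.99999948e-01,  1.34204149e-04, -2.94220949e-04,
        -1.12144497e-03],
       [ 3.19011926e-04, -2.60301508e-01,  9.65527329e-01,
        -1.42669196e-01],
       [ 0.00000000e+00,  0.00000000e+00,  0.00000000e+00,
         1.00000000e+00]])}
{'time': 0.0, 'q': array([ 1.24012200e+00,  2.64739635e-01,  1.60541644e+00, -1.08665097e-07,
        1.27370112e+00, -3.68598946e-02]), 'joint_vel': array([-0.00021417,  0.00012831, -0.00088212, -0.0025365 , -0.00021161,
       -0.00071043]), 'joint_torque': array([ 6.05614769e-04, -5.15103078e+01, -3.67326164e+01, -2.92500727e-05,
        1.28651981e-02,  1.31133197e-05]), 'tool_pos': array([0.19521485, 0.64536836, 0.22994822]), 'tcp_rot': array([-0.45980346, -3.10734191,  0.00349681]), 'wrist_force': array([-0.21394818,  0.26237772, -0.53080854]), 'torque': array([ 0.00990565, -0.007365  ,  0.00901266]), 'grip_force': 0.0, 'width': 1.000193563651627}
```

View pics/top0.png

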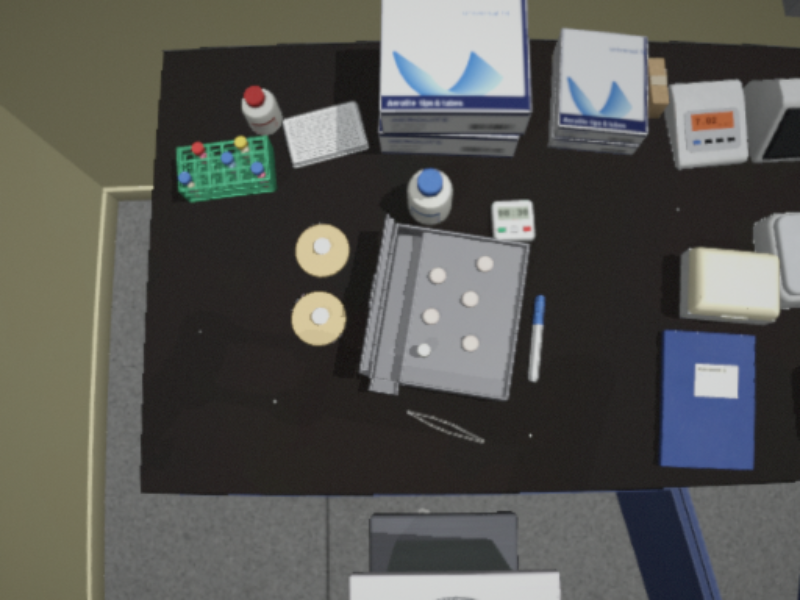

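View pics/side0.png

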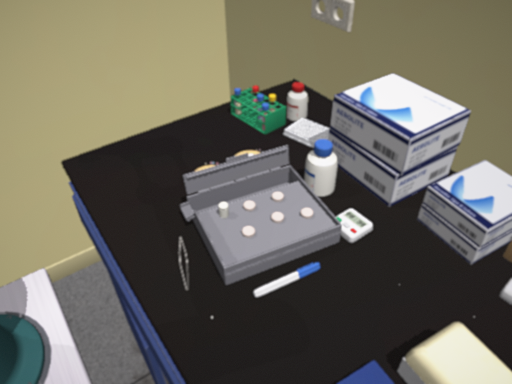

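The top view shows the tray with its lip and lid to the left (+y). The tablets are at about (438,275), (485,264), (470,299), (431,317) and (470,343), and the canister is at (423,350), all in 800x600 pixels. The side view agrees.

```bash
cat >> h.py <<'E'
def onplane(c,uv,z,pose=None):
    if pose is None: o=c['eye'];M=R.from_rotvec(c['orientation']).as_matrix()
    else:
        Rt=R.from_rotvec(pose[1]).as_matrix();T=c['T_tool_cam'];M=Rt@T[:3,:3];o=pose[0]+Rt@T[:3,3]
    d=M@ray(c,uv);return o+d*(z-o[2])/d[2]
E
python3 - <<'E'
from h import *
c=camera_info("top");im=cv2.imread("top_raw.png")
crop=im[130:265,220:350];cv2.imwrite("pics/crop0.png",cv2.resize(crop,None,fx=4.4,fy=4.4,interpolation=cv2.INTER_CUBIC))
g=im.min(2);m=(g>165).astype(np.uint8)
n,l,st,ce=cv2.connectedComponentsWithStats(m)
for i in range(1,n):
    x,y=ce[i]
    if 250<x<330 and 150<y<250 and st[i,4]>10: print(ce[i].round(1),st[i,4],st[i,2:4],onplane(c,ce[i],.05).round(4))
E
```

```text
[310.5 168.1] 77 [10  9] [ 0.6167 -0.0533  0.05  ]
[280.2 175.6] 82 [11 10] [0.5996 0.0188 0.05  ]
[301.  190.7] 82 [11 10] [ 0.5627 -0.0295  0.05  ]
[275.8 201.7] 85 [11 10] [0.5373 0.03   0.05  ]
[301.2 219.2] 88 [11 11] [ 0.4952 -0.0284  0.05  ]
[271.1 223.4] 56 [9 8] [0.4863 0.0417 0.05  ]
```

View pics/crop0.png

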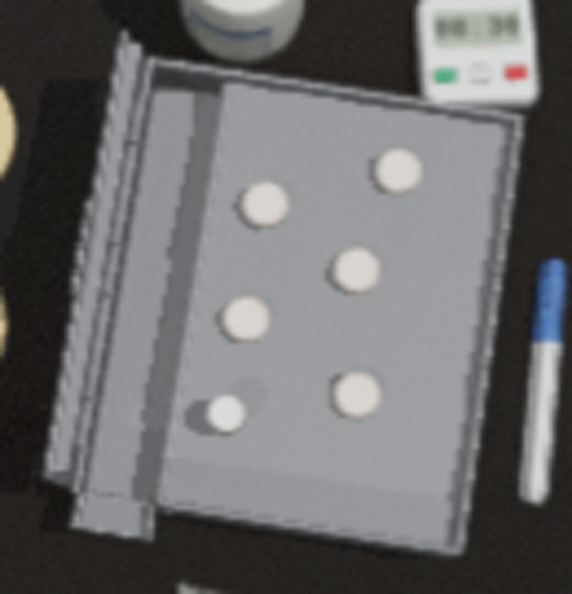

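The crop shows the rim corners at (523,115) and (463,553), and the lip running from (222,85) to (160,508). Two tablets sit near the lip, at (265,203) and (246,318). The canister is at (226,412).

Run:
```python
from h import *
c=camera_info("top")
P=lambda u,v,z:onplane(c,((u+.0)/4.4+220-.4,v/4.4+130-.4),z)
A=P(523,115,.052);B=P(463,553,.052);L1=P(222,85,.04);L2=P(160,508,.04)
print(A,B,L1,L2,np.linalg.norm(A-B))
for p,q in((A,B),(L1,L2)): print(np.degrees(np.arctan2(*(p-q)[[1,0]])))
th=np.arctan2(*((A-B)+(L1-L2))[[1,0]]);ex=np.array([np.cos(th),np.sin(th)]);ey=np.array([-ex[1],ex[0]])
# centre: x mid A,B ; y: A,B at -.116, L at .045
mx=((A+B)/2)[:2]@ex; my=np.mean([((A+B)/2)[:2]@ey+.116,((L1+L2)/2)[:2]@ey-.045]);print(((A+B)/2)[:2]@ey+.116,((L1+L2)/2)[:2]@ey-.045)
o=mx*ex+my*ey;print("th",np.degrees(th),"o",o)
np.savez("tray.npz",th=th,o=o)
for uv,z in [((310.5,168.1),.05),((280.2,175.6),.05),((301.,190.7),.05),((275.8,201.7),.05),((301.2,219.2),.05),((271.1,223.4),.068)]:
    p=onplane(c,uv,z)[:2]; print(p.round(4),"tray",((p-o)@ex).round(4),((p-o)@ey).round(4))
# lid outer edge
for u,v in((126,35),(48,478)): 
    p=P(u,v,.1)[:2]; print("lid",((p-o)@ex).round(4),((p-o)@ey).round(4))
s=bot.read_state();print(R.from_rotvec(s['tcp_rot']).as_matrix().round(3))
```

```text
[ 0.64574883 -0.12081364  0.052     ] [ 0.41064633 -0.08103601  0.052     ] [0.66769816 0.04188042 0.04      ] [0.43710229 0.07755384 0.04      ] 0.23844379402794438
-9.603083192871043
-8.794004964023776
0.10084971002522018 0.10229466608925193
th -9.202921429464546 o [0.54686518 0.01429521]
[ 0.6168 -0.0534] tray 0.0798 -0.0556
[0.5995 0.0187] tray 0.0512 0.0128
[ 0.5626 -0.0295] tray 0.0226 -0.0407
[0.5372 0.03  ] tray -0.012 0.014
[ 0.4953 -0.0285] tray -0.0441 -0.0505
[0.4843 0.0417] tray -0.0662 0.017
lid 0.1182 0.0975
lid -0.1158 0.1005
[[-0.957  0.29  -0.001]
 [ 0.29   0.957 -0.002]
 [ 0.    -0.002 -1.   ]]
```

```bash
cat >> h.py <<'E'
T=np.load("tray.npz") if __import__('os').path.exists("tray.npz") else None
def axes():
    th=float(T['th']);ex=np.array([np.cos(th),np.sin(th)]);return T['o'],ex,np.array([-ex[1],ex[0]])
def w(x,y,z): o,ex,ey=axes();return np.r_[o+x*ex+y*ey,z]
def tr(p): o,ex,ey=axes();return np.r_[(p[:2]-o)@ex,(p[:2]-o)@ey,p[2]]
def go(x,y,z):
    s=bot.read_state();M=R.from_rotvec(s['tcp_rot']).as_matrix();o,ex,ey=axes()
    tgt=np.c_[np.r_[-ex,0],np.r_[ey,0],[0,0,-1]]
    rv=R.from_matrix(M.T@tgt).as_rotvec()
    print("now",tr(s['tool_pos']).round(4),"shift",((M.T@(w(x,y,z)-s['tool_pos']))/.5).round(4),"roll",(rv/np.pi).round(4),"F",s['wrist_force'].round(1),"t",s['time'])
E
python3 -c "
from h import *
go(.051,-.03,.15)"
```

```text
now [-0.4481  0.5668  0.23  ] shift [-1.1477 -1.0501  0.1622] roll [-0.0007 -0.0001 -0.0424] F [ 0.2 -0.1  0.6] t 0.1
```

Emit:
servo_tool(
  targets=[
    {"hand": 1,"x": -0.574,"y": -0.525,"z": 0,"roll": -0.0424},
    {"hand": 1,"x": -0.574,"y": -0.525,"z": 0,"roll": -0.0424},
    {"hand": 1,"x": -0.574,"y": -0.525,"z": 0,"roll": -0.0424},
    {"hand": 1,"x": -0.574,"y": -0.525,"z": 0,"roll": -0.0424},
    {"hand": 1,"x": -0.574,"y": -0.525,"z": 0,"roll": -0.0424},
    {"hand": 1,"x": -0.574,"y": -0.525,"z": 0,"roll": -0.0424},
    {"hand": 1,"x": -0.574,"y": -0.525,"z": 0,"roll": -0.0424},
    {"hand": 1,"x": -0.574,"y": -0.525,"z": 0,"roll": -0.0424},
    {"hand": 1,"x": -0.574,"y": -0.525,"z": 0,"roll": -0.0424},
    {"hand": 1,"x": -0.574,"y": -0.525,"z": 0,"roll": -0.0424},
  ],
)

```text
time: 0.93
tool_pos: [0.3957, 0.3073, 0.2309]
tcp_rot: [0.257, 3.13, -0.004]
wrist_force: [-0.8, -0.2, -0.4]
width: -0.003
grip_force: 0.0
```

```bash
python3 -c "
from h import *
go(.051,-.03,.15)"
```

```text
now [-0.196   0.2651  0.2309] shift [-0.4956 -0.5883  0.1636] roll [-0.0008  0.0003 -0.0009] F [-0.8 -0.2 -0.4] t 0.9333
```

Emit:
servo_tool(
  targets=[
    {"hand": 1,"x": -0.4956,"y": -0.5883,"z": 0.1636,"roll": 0},
    {"hand": 1,"x": -0.4956,"y": -0.5883,"z": 0.1636,"roll": 0},
    {"hand": 1,"x": -0.4956,"y": -0.5883,"z": 0.1636,"roll": 0},
    {"hand": 1,"x": -0.4956,"y": -0.5883,"z": 0.1636,"roll": 0},
    {"hand": 1,"x": -0.4956,"y": -0.5883,"z": 0.1636,"roll": 0},
    {"hand": 1,"x": -0.4956,"y": -0.5883,"z": 0.1636,"roll": 0},
    {"hand": 1,"x": -0.4956,"y": -0.5883,"z": 0.1636,"roll": 0},
    {"hand": 1,"x": -0.4956,"y": -0.5883,"z": 0.1636,"roll": 0},
    {"hand": 1,"x": -0.4956,"y": -0.5883,"z": 0.1636,"roll": 0},
    {"hand": 1,"x": -0.4956,"y": -0.5883,"z": 0.1636,"roll": 0},
  ],
)

```text
time: 1.77
tool_pos: [0.5928, -0.0226, 0.1478]
tcp_rot: [-0.256, -3.13, 0.002]
wrist_force: [-0.5, 0.0, -0.6]
width: 0.002
grip_force: 0.0
```

```bash
cat > look.py <<'E'
from h import *
import sys
s=bot.read_state();pose=(s['tool_pos'],s['tcp_rot']);im=read_camera("wrist");c=camera_info("wrist")
cv2.imwrite("pics/"+sys.argv[1],im[...,::-1])
m=(im.min(2)>int(sys.argv[2])).astype(np.uint8);n,l,st,ce=cv2.connectedComponentsWithStats(m)
for i in range(1,n):
    if st[i,4]>150: print(ce[i].round(1),st[i,2:].tolist(),"tray@.05",tr(onplane(c,ce[i],.05,pose)).round(4)[:2])
E
python3 look.py w1.png 165; python3 -c "
from h import *
go(.051,-.03,.043)"
```

```text
[250.2 118.5] [191, 259, 41483] tray@.05 [-0.0142 -0.0343]
[361.2  93.6] [31, 136, 2437] tray@.05 [-0.034   0.0561]
[124.7  98.7] [24, 97, 821] tray@.05 [-0.0307 -0.1373]
[439.6 103.5] [18, 88, 466] tray@.05 [-0.0269  0.1227]
[459.   82.2] [23, 51, 548] tray@.05 [-0.0439  0.1366]
[491.7  98.6] [47, 64, 1905] tray@.05 [-0.0316  0.1672]
[350.  218.1] [23, 51, 945] tray@.05 [0.0732 0.0557]
[466.4 220. ] [72, 42, 2106] tray@.05 [0.0757 0.1653]
[411.9 268.2] [13, 42, 238] tray@.05 [0.1248 0.1208]
[350.6 317.1] [23, 16, 187] tray@.05 [0.1797 0.0661]
[496.9 332.9] [41, 48, 702] tray@.05 [0.204 0.227]
now [ 0.052  -0.0301  0.1474] shift [0.002  0.0007 0.2088] roll [-0.0008 -0.0001 -0.0012] F [ 1.8 -1.8 -0.6] t 1.8167
```

View pics/w1.png

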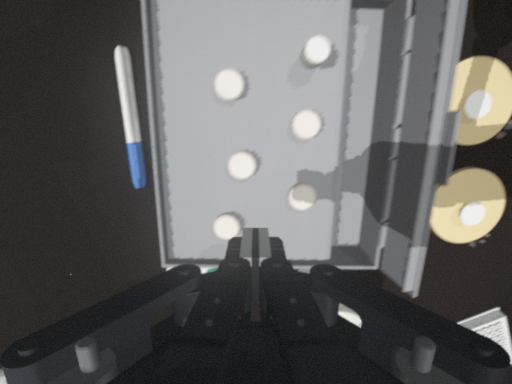

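The wrist view shows E (229,84), C (242,165), D (306,125), B (302,197), A (227,226), the canister top (318,45) and the lip edge at u≈345. The fingertips are at (256,235).

Run:
```python
from h import *
s=bot.read_state();pose=(s['tool_pos'],s['tcp_rot']);c=camera_info("wrist")
for n,u,v,z in [('E',229,84,.05),('C',242,164.5,.05),('D',306,124.5,.05),('B',302,197,.05),('A',227,226,.05),('can',318,46,.068),('lip',351,60,.04),('lip',334,255,.04),('rim',143,10,.052),('rim',163,265,.052)]:
    print(n,tr(onplane(c,(u,v),z,pose)).round(4)[:2])
```

```text
E [-0.0404 -0.0523]
C [ 0.0248 -0.0428]
D [-0.0085  0.0108]
B [0.0539 0.0099]
A [ 0.0811 -0.0573]
can [-0.0643  0.0143]
lip [-0.0603  0.0478]
lip [0.1158 0.0455]
rim [-0.0944 -0.1163]
rim [ 0.1197 -0.119 ]
```

Emit:
servo_tool(
  targets=[
    {"hand": 1,"x": -0.002,"y": 0.002,"z": 0.08,"roll": 0},
    {"hand": 1,"x": -0.002,"y": 0.002,"z": 0.15,"roll": 0},
    {"hand": 1,"x": -0.002,"y": 0.002,"z": 0.19,"roll": 0},
    {"hand": 1,"x": -0.002,"y": 0.002,"z": 0.207,"roll": 0},
    {"hand": 1,"x": -0.002,"y": 0.002,"z": 0.207,"roll": 0},
    {"hand": 1,"x": -0.002,"y": 0.014,"z": 0.207,"roll": 0},
    {"hand": 1,"x": -0.002,"y": 0.026,"z": 0.207,"roll": 0},
    {"hand": 1,"x": -0.002,"y": 0.038,"z": 0.207,"roll": 0},
    {"hand": 1,"x": -0.002,"y": 0.05,"z": 0.207,"roll": 0},
    {"hand": 1,"x": -0.002,"y": 0.062,"z": 0.207,"roll": 0},
  ],
)

```text
time: 2.65
tool_pos: [0.599, 0.0131, 0.0476]
tcp_rot: [0.251, 3.129, 0.0]
wrist_force: [0.3, -0.7, -0.4]
width: -0.005
grip_force: 0.1
```

```bash
python3 look.py w2.png 190;  python3 -c "
from h import *
go(.053,.038,.044)"
```

```text
[134.3  54.4] [45, 49, 1727] tray@.05 [-0.0424 -0.0499]
[  4.6 126.8] [12, 54, 194] tray@.05 [-0.0105 -0.1194]
[272.  124.2] [45, 45, 1588] tray@.05 [-0.0107  0.014 ]
[165.4 193.3] [42, 40, 1288] tray@.05 [ 0.0239 -0.0405]
now [0.0513 0.008  0.0473] shift [-0.0034  0.0599  0.0066] roll [0.0003 0.0007 0.0003] F [ 0.4  0.5 -0.1] t 2.7
```

View pics/w2.png

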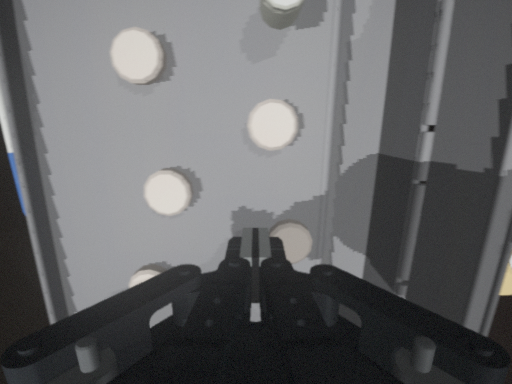

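Tablet B sits just ahead of the fingertips at (291,242). The tool is about 3 mm higher than I commanded, so I'll back off slightly and lower it.

Emit:
servo_tool(
  targets=[
    {"hand": 1,"x": -0.002,"y": -0.012,"z": 0,"roll": 0},
    {"hand": 1,"x": -0.002,"y": -0.012,"z": 0.007,"roll": 0},
    {"hand": 1,"x": -0.002,"y": -0.012,"z": 0.007,"roll": 0},
    {"hand": 1,"x": -0.002,"y": -0.012,"z": 0.007,"roll": 0},
  ],
)

```text
time: 3.03
tool_pos: [0.5971, 0.0057, 0.0419]
tcp_rot: [-0.253, -3.13, 0.0]
wrist_force: [1.1, 0.7, 0.3]
width: -0.0
grip_force: 0.0
```

```bash
python3 -c "
from h import *
go(.053,.04,.043)"
```

```text
now [ 0.051  -0.0005  0.0419] shift [-0.0039  0.0809 -0.0022] roll [-0.     -0.0004 -0.0002] F [1.1 0.7 0.3] t 3.0333
```

Emit:
servo_tool(
  targets=[
    {"hand": 1,"x": -0.002,"y": 0.01,"z": -0.002,"roll": 0},
    {"hand": 1,"x": -0.003,"y": 0.02,"z": -0.002,"roll": 0},
    {"hand": 1,"x": -0.003,"y": 0.03,"z": -0.002,"roll": 0},
    {"hand": 1,"x": -0.003,"y": 0.04,"z": -0.002,"roll": 0},
    {"hand": 1,"x": -0.003,"y": 0.05,"z": -0.002,"roll": 0},
    {"hand": 1,"x": -0.003,"y": 0.06,"z": -0.002,"roll": 0},
    {"hand": 1,"x": -0.003,"y": 0.07,"z": -0.002,"roll": 0},
    {"hand": 1,"x": -0.003,"y": 0.08,"z": -0.002,"roll": 0},
    {"hand": 1,"x": -0.003,"y": 0.086,"z": -0.002,"roll": 0},
    {"hand": 1,"x": -0.003,"y": 0.086,"z": -0.002,"roll": 0},
  ],
)

```text
time: 3.87
tool_pos: [0.6061, 0.0491, 0.0434]
tcp_rot: [-0.251, -3.132, -0.0]
wrist_force: [0.8, 1.3, 0.8]
width: -0.0
grip_force: 0.0
```

```bash
python3 look.py w3.png 190;  python3 -c "
from h import *
go(-.010,-.025,.1)"
```

```text
[49.7 51.5] [46, 50, 1766] tray@.05 [-0.0423 -0.0506]
[490.6  88.6] [36, 46, 1086] tray@.05 [-0.0268  0.1529]
[192.6 121.6] [48, 48, 1764] tray@.05 [-0.0108  0.0131]
[ 89.9 193. ] [41, 42, 1333] tray@.05 [ 0.024  -0.0412]
[484.6 270. ] [31, 16, 236] tray@.05 [0.0681 0.1704]
[ 79.9 290.8] [37, 33, 929] tray@.05 [ 0.0809 -0.0562]
now [0.0529 0.0435 0.0434] shift [ 0.126  -0.1368 -0.1132] roll [-0.     -0.      0.0002] F [ 0.5 -0.  -0.5] t 3.9167
```

View pics/w3.png

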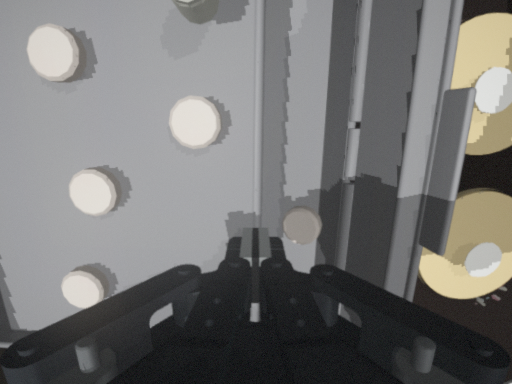

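B is now in the trough, at (302,226) and smaller because it lies lower. D is next.

Emit:
servo_tool(
  targets=[
    {"hand": 1,"x": 0,"y": -0.02,"z": -0.07,"roll": 0},
    {"hand": 1,"x": 0.06,"y": -0.08,"z": -0.1,"roll": 0},
    {"hand": 1,"x": 0.127,"y": -0.131,"z": -0.1,"roll": 0},
    {"hand": 1,"x": 0.127,"y": -0.131,"z": -0.1,"roll": 0},
    {"hand": 1,"x": 0.127,"y": -0.131,"z": -0.1,"roll": 0},
    {"hand": 1,"x": 0.127,"y": -0.131,"z": -0.04,"roll": 0},
    {"hand": 1,"x": 0.127,"y": -0.131,"z": -0.004,"roll": 0},
    {"hand": 1,"x": 0.127,"y": -0.131,"z": -0.004,"roll": 0},
    {"hand": 1,"x": 0.127,"y": -0.131,"z": -0.004,"roll": 0},
  ],
)

```text
time: 4.67
tool_pos: [0.5326, -0.0059, 0.0445]
tcp_rot: [-0.252, -3.129, -0.0]
wrist_force: [0.9, 1.0, -0.2]
width: 0.007
grip_force: 0.0
```

```bash
python3 look.py w4.png 190;  python3 -c "
from h import *
go(-.0105,.0435,.043)"
```

```text
[ 52.2 180.6] [30, 129, 517] tray@.05 [-0.0461 -0.1267]
[349.4 147.1] [42, 41, 1308] tray@.05 [-0.0626  0.0223]
[201.3 188.3] [42, 41, 1306] tray@.05 [-0.042  -0.0506]
now [-0.0098 -0.0221  0.0456] shift [0.0014 0.1312 0.0052] roll [ 0.     -0.      0.0001] F [ 0.5  0.7 -0.4] t 4.7167
```

Emit:
servo_tool(
  targets=[
    {"hand": 1,"x": 0.001,"y": 0.006,"z": 0.005,"roll": 0},
    {"hand": 1,"x": 0.001,"y": 0.02,"z": 0.005,"roll": 0},
    {"hand": 1,"x": 0.001,"y": 0.034,"z": 0.005,"roll": 0},
    {"hand": 1,"x": 0.001,"y": 0.048,"z": 0.005,"roll": 0},
    {"hand": 1,"x": 0.001,"y": 0.062,"z": 0.005,"roll": 0},
    {"hand": 1,"x": 0.001,"y": 0.076,"z": 0.005,"roll": 0},
    {"hand": 1,"x": 0.001,"y": 0.09,"z": 0.005,"roll": 0},
    {"hand": 1,"x": 0.001,"y": 0.104,"z": 0.005,"roll": 0},
    {"hand": 1,"x": 0.001,"y": 0.118,"z": 0.005,"roll": 0},
    {"hand": 1,"x": 0.001,"y": 0.132,"z": 0.005,"roll": 0},
  ],
)

```text
time: 5.55
tool_pos: [0.543, 0.0599, 0.0429]
tcp_rot: [-0.252, -3.131, -0.001]
wrist_force: [-0.5, 0.1, -0.6]
width: -0.004
grip_force: 0.0
```

Emit:
servo_tool(
  targets=[
    {"hand": 1,"x": 0,"y": 0.002,"z": 0,"roll": 0},
    {"hand": 1,"x": 0,"y": 0.002,"z": 0,"roll": 0},
  ],
)

```text
time: 5.72
tool_pos: [0.5428, 0.0607, 0.0426]
tcp_rot: [-0.251, -3.131, -0.0]
wrist_force: [0.3, -0.2, 0.5]
width: -0.003
grip_force: 0.0
```

```bash
python3 look.py w5.png 150;  python3 -c "
from h import *
go(.024,-.074,.043)"
```

```text
[307.   20.1] [67, 39, 2376] tray@.05 [-0.118   0.0662]
[443.4 106.1] [35, 197, 809] tray@.05 [-0.0828  0.1319]
[422.6 109.7] [44, 183, 3498] tray@.05 [-0.081   0.1221]
[195.   26.5] [120, 4, 234] tray@.05 [-0.1154  0.0176]
[357.   52.3] [8, 57, 186] tray@.05 [-0.1052  0.089 ]
[118.9 165.1] [260, 299, 59673] tray@.05 [-0.0547 -0.0227]
[304.3 123.9] [45, 145, 5077] tray@.05 [-0.0741  0.0668]
[356.6 113.9] [12, 54, 302] tray@.05 [-0.0787  0.0911]
[463.5 137.1] [45, 25, 751] tray@.05 [-0.0686  0.1443]
[352.2 161. ] [9, 32, 173] tray@.05 [-0.0567  0.0909]
[473.7 195.5] [40, 40, 1217] tray@.05 [-0.0394  0.1553]
[275.5 222.5] [29, 29, 587] tray@.05 [-0.025   0.0543]
[299.7 250.8] [32, 39, 863] tray@.05 [-0.0091  0.0674]
[472.6 303.6] [81, 63, 3177] tray@.05 [0.0249 0.1688]
now [-0.0114  0.0447  0.0426] shift [-0.0707 -0.2375 -0.0008] roll [-0.     -0.0002  0.0002] F [ 0.6 -0.3 -0.3] t 5.7667
```

View pics/w5.png

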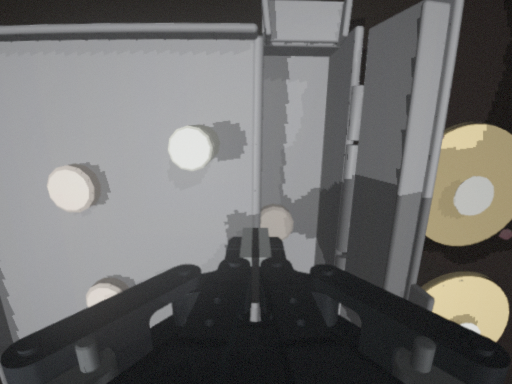

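D has dropped over the lip and lies beside the trough's inner wall at (277,223). E, C, A and the canister have not moved. C is next.

Emit:
servo_tool(
  targets=[
    {"hand": 1,"x": 0,"y": -0.02,"z": -0.07,"roll": 0},
    {"hand": 1,"x": -0.03,"y": -0.08,"z": -0.1,"roll": 0},
    {"hand": 1,"x": -0.071,"y": -0.16,"z": -0.1,"roll": 0},
    {"hand": 1,"x": -0.071,"y": -0.241,"z": -0.1,"roll": 0},
    {"hand": 1,"x": -0.071,"y": -0.241,"z": -0.1,"roll": 0},
    {"hand": 1,"x": -0.071,"y": -0.241,"z": -0.1,"roll": 0},
    {"hand": 1,"x": -0.071,"y": -0.241,"z": -0.04,"roll": 0},
    {"hand": 1,"x": -0.071,"y": -0.241,"z": -0.005,"roll": 0},
    {"hand": 1,"x": -0.071,"y": -0.241,"z": -0.005,"roll": 0},
    {"hand": 1,"x": -0.071,"y": -0.241,"z": -0.005,"roll": 0},
  ],
)

```text
time: 6.6
tool_pos: [0.557, -0.0634, 0.0439]
tcp_rot: [-0.25, -3.127, -0.001]
wrist_force: [0.8, 0.0, 0.9]
width: -0.004
grip_force: 0.0
```

```bash
python3 look.py w6.png 190;  python3 -c "
from h import *
go(.024,.0445,.0425)"
```

```text
[484.5  65.2] [44, 49, 1652] tray@.05 [-0.0676  0.0298]
[126.8 126.1] [28, 146, 1379] tray@.05 [-0.0393 -0.1376]
[308.8 119.3] [51, 53, 2061] tray@.05 [-0.0422 -0.0511]
[474.6 273.1] [36, 20, 569] tray@.05 [0.0398 0.0465]
now [ 0.024  -0.0751  0.0453] shift [-2.000e-04  2.392e-01  5.800e-03] roll [ 0.0001 -0.0004  0.0003] F [ 0.4 -0.1  1. ] t 6.65
```

Emit:
servo_tool(
  targets=[
    {"hand": 1,"x": 0,"y": 0.005,"z": 0.005,"roll": 0},
    {"hand": 1,"x": 0,"y": 0.018,"z": 0.005,"roll": 0},
    {"hand": 1,"x": 0,"y": 0.031,"z": 0.005,"roll": 0},
    {"hand": 1,"x": 0,"y": 0.044,"z": 0.005,"roll": 0},
    {"hand": 1,"x": 0,"y": 0.057,"z": 0.005,"roll": 0},
    {"hand": 1,"x": 0,"y": 0.07,"z": 0.005,"roll": 0},
    {"hand": 1,"x": 0,"y": 0.083,"z": 0.005,"roll": 0},
    {"hand": 1,"x": 0,"y": 0.096,"z": 0.005,"roll": 0},
    {"hand": 1,"x": 0,"y": 0.109,"z": 0.005,"roll": 0},
    {"hand": 1,"x": 0,"y": 0.122,"z": 0.005,"roll": 0},
  ],
)

```text
time: 7.48
tool_pos: [0.5692, -0.004, 0.0435]
tcp_rot: [0.252, 3.131, -0.001]
wrist_force: [-0.5, -2.0, 3.4]
width: -0.003
grip_force: 2.2
```

```bash
python3 look.py w7.png 120 >/dev/null;  python3 -c "
from h import *
go(.024,.0445,.0425)"
```

```text
now [ 0.025  -0.0135  0.0435] shift [0.002 0.116 0.002] roll [0.0002 0.0003 0.0001] F [0.5 0.4 3. ] t 7.5333
```

View pics/w7.png

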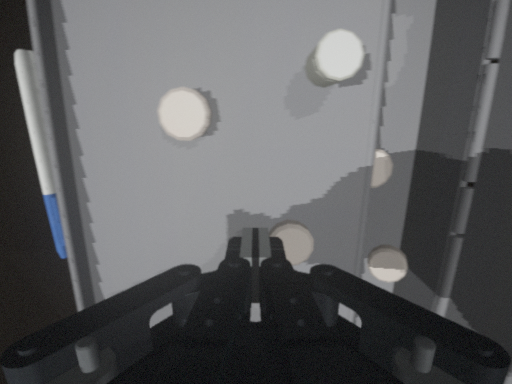

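C is at (292,243), square ahead of the fingers. B (387,263) and D (380,167) are in the trough. I'll finish the sweep.

Emit:
servo_tool(
  targets=[
    {"hand": 1,"x": 0,"y": 0.013,"z": 0,"roll": 0},
    {"hand": 1,"x": 0,"y": 0.026,"z": 0,"roll": 0},
    {"hand": 1,"x": 0,"y": 0.039,"z": 0,"roll": 0},
    {"hand": 1,"x": 0,"y": 0.052,"z": 0,"roll": 0},
    {"hand": 1,"x": 0,"y": 0.065,"z": 0,"roll": 0},
    {"hand": 1,"x": 0,"y": 0.078,"z": 0,"roll": 0},
    {"hand": 1,"x": 0,"y": 0.091,"z": 0,"roll": 0},
    {"hand": 1,"x": 0,"y": 0.104,"z": 0,"roll": 0},
    {"hand": 1,"x": 0,"y": 0.117,"z": 0,"roll": 0},
    {"hand": 1,"x": 0,"y": 0.117,"z": 0,"roll": 0},
  ],
)

```text
time: 8.37
tool_pos: [0.5775, 0.0548, 0.0423]
tcp_rot: [-0.251, -3.13, -0.001]
wrist_force: [0.3, 0.2, -1.1]
width: -0.001
grip_force: 0.0
```

Emit:
servo_tool(
  targets=[
    {"hand": 1,"x": 0,"y": 0,"z": -0.06,"roll": 0},
    {"hand": 1,"x": 0.05,"y": -0.05,"z": -0.14,"roll": 0},
    {"hand": 1,"x": 0.05,"y": -0.05,"z": -0.22,"roll": 0},
    {"hand": 1,"x": 0.05,"y": -0.05,"z": -0.26,"roll": 0},
    {"hand": 1,"x": 0.05,"y": -0.05,"z": -0.26,"roll": 0},
  ],
)

```text
time: 8.78
tool_pos: [0.5531, 0.0326, 0.18]
tcp_rot: [0.252, 3.12, 0.002]
wrist_force: [1.7, -0.4, 0.2]
width: -0.001
grip_force: 0.0
```

```bash
python3 look.py w8.png 120 >/dev/null;  python3 -c "
from h import *
go(0,.15,.17)"
```

```text
now [0.002 0.019 0.177] shift [0.0042 0.2621 0.0145] roll [ 0.0005  0.0024 -0.0001] F [-0.6 -0.1 -0.2] t 8.8333
```

View pics/w8.png

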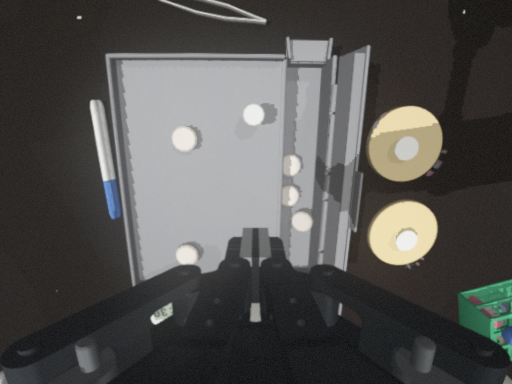

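All three tablets lie in the trough at (291,165), (289,196) and (302,220). E (184,139), A (187,255) and the canister (253,115) are still on the platform. Next is the lid, whose free edge runs from (368,48) to (345,315).

Emit:
servo_tool(
  targets=[
    {"hand": 1,"x": 0.004,"y": 0.08,"z": 0,"roll": 0},
    {"hand": 1,"x": 0.004,"y": 0.16,"z": 0,"roll": 0},
    {"hand": 1,"x": 0.004,"y": 0.24,"z": 0,"roll": 0},
    {"hand": 1,"x": 0.004,"y": 0.25,"z": 0,"roll": 0},
    {"hand": 1,"x": 0.004,"y": 0.25,"z": 0,"roll": 0},
    {"hand": 1,"x": 0.004,"y": 0.25,"z": 0.07,"roll": 0},
    {"hand": 1,"x": 0.004,"y": 0.25,"z": 0.14,"roll": 0},
    {"hand": 1,"x": 0.004,"y": 0.25,"z": 0.184,"roll": 0},
    {"hand": 1,"x": 0.004,"y": 0.25,"z": 0.184,"roll": 0},
    {"hand": 1,"x": 0.004,"y": 0.25,"z": 0.184,"roll": 0},
  ],
)

```text
time: 9.67
tool_pos: [0.5649, 0.1548, 0.0784]
tcp_rot: [-0.253, -3.126, 0.003]
wrist_force: [0.1, -0.1, 0.3]
width: -0.004
grip_force: 0.0
```

```bash
python3 -c "
from h import *
go(0,.1035,.087)"
```

```text
now [-0.0046  0.1416  0.0784] shift [-0.0092 -0.0762 -0.017 ] roll [-0.0008 -0.0018 -0.0003] F [ 0.1 -0.1  0.3] t 9.6667
```

Emit:
servo_tool(
  targets=[
    {"hand": 1,"x": -0.005,"y": -0.03,"z": -0.013,"roll": 0},
    {"hand": 1,"x": -0.005,"y": -0.06,"z": -0.013,"roll": 0},
    {"hand": 1,"x": -0.005,"y": -0.076,"z": -0.013,"roll": 0},
    {"hand": 1,"x": -0.005,"y": -0.09,"z": -0.013,"roll": 0},
    {"hand": 1,"x": -0.005,"y": -0.103,"z": -0.011,"roll": 0},
    {"hand": 1,"x": -0.005,"y": -0.115,"z": -0.005,"roll": 0},
    {"hand": 1,"x": -0.005,"y": -0.127,"z": 0.003,"roll": 0},
    {"hand": 1,"x": -0.005,"y": -0.135,"z": 0.013,"roll": 0},
    {"hand": 1,"x": -0.005,"y": -0.143,"z": 0.025,"roll": 0},
    {"hand": 1,"x": -0.005,"y": -0.143,"z": 0.025,"roll": 0},
  ],
)

```text
time: 10.5
tool_pos: [0.5568, 0.0846, 0.0665]
tcp_rot: [-0.252, -3.128, 0.001]
wrist_force: [-0.7, 0.6, 0.8]
width: -0.001
grip_force: 0.0
```

```bash
python3 look.py w9.png 120 >/dev/null;  python3 -c "
from h import *
go(0,.058,.056)"
```

```text
now [-0.0013  0.0714  0.0669] shift [-0.0027 -0.0268  0.0218] roll [-0.0003 -0.0009 -0.0001] F [-0.4 -0.4  0.2] t 10.55
```

View pics/w9.png

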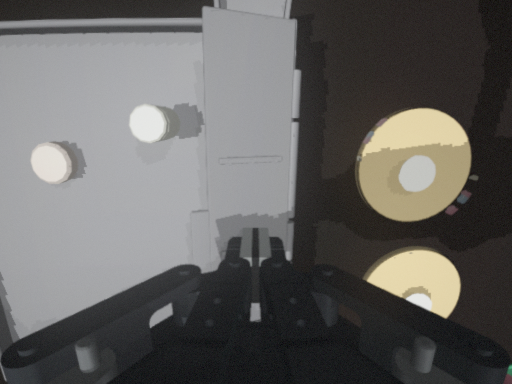

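The lid now lies over the trough, inclined a little, with its tab at (200,235). I'll press it down near its free edge.

Emit:
servo_tool(
  targets=[
    {"hand": 1,"x": -0.003,"y": -0.008,"z": 0.006,"roll": 0},
    {"hand": 1,"x": -0.003,"y": -0.018,"z": 0.012,"roll": 0},
    {"hand": 1,"x": -0.003,"y": -0.028,"z": 0.018,"roll": 0},
    {"hand": 1,"x": -0.003,"y": -0.03,"z": 0.022,"roll": 0},
    {"hand": 1,"x": -0.003,"y": -0.03,"z": 0.024,"roll": 0},
    {"hand": 1,"x": -0.003,"y": -0.03,"z": 0.026,"roll": 0},
    {"hand": 1,"x": -0.003,"y": -0.03,"z": 0.026,"roll": 0},
  ],
)

```text
time: 11.13
tool_pos: [0.5572, 0.0699, 0.056]
tcp_rot: [-0.252, -3.131, 0.001]
wrist_force: [-3.2, -1.6, 4.2]
width: 0.001
grip_force: 2.5
```

```bash
python3 -c "
from h import *
go(0,.056,.050)"
```

```text
now [0.0013 0.0565 0.056 ] shift [ 0.0026 -0.001   0.012 ] roll [-0.0003 -0.0002  0.0001] F [-3.2 -1.6  4.2] t 11.1333
```

Emit:
servo_tool(
  targets=[
    {"hand": 1,"x": 0,"y": 0,"z": 0.003,"roll": 0},
    {"hand": 1,"x": 0,"y": 0,"z": 0.006,"roll": 0},
    {"hand": 1,"x": 0,"y": 0,"z": 0.006,"roll": 0},
    {"hand": 1,"x": 0,"y": 0,"z": 0.006,"roll": 0},
  ],
)

```text
time: 11.47
tool_pos: [0.5573, 0.0699, 0.0558]
tcp_rot: [-0.251, -3.131, 0.002]
wrist_force: [-10.0, -2.7, 22.3]
width: 0.001
grip_force: 11.1
```

Emit:
servo_tool(
  targets=[
    {"hand": 1,"x": 0,"y": 0,"z": -0.01,"roll": 0},
    {"hand": 1,"x": 0,"y": 0,"z": -0.04,"roll": 0},
    {"hand": 1,"x": 0,"y": 0,"z": -0.1,"roll": 0},
    {"hand": 1,"x": 0,"y": 0,"z": -0.18,"roll": 0},
    {"hand": 1,"x": 0,"y": 0,"z": -0.26,"roll": 0},
    {"hand": 1,"x": 0.1,"y": 0.05,"z": -0.3,"roll": 0},
    {"hand": 1,"x": 0.1,"y": 0.05,"z": -0.3,"roll": 0},
    {"hand": 1,"x": 0.1,"y": 0.05,"z": -0.3,"roll": 0},
  ],
)

```text
time: 12.13
tool_pos: [0.5114, 0.1048, 0.2053]
tcp_rot: [0.249, 3.128, 0.003]
wrist_force: [-0.3, 0.2, -1.0]
width: -0.003
grip_force: 0.0
```

Run:
```python
from h import *
# white round things on platform in side view (arm may hide part), canister check
for name in ("side","top"):
    im=read_camera(name);c=camera_info(name)
    n,l,st,ce=cv2.connectedComponentsWithStats((im.min(2)>(150)).astype(np.uint8))
    for i in range(1,n):
        t=tr(onplane(c,ce[i],.05))
        if 15<st[i,4]<400 and abs(t[0])<.12 and -.13<t[1]<.11: print(name,ce[i].round(1),st[i,2:],t[:2].round(4))
s=bot.read_state();pose=(s['tool_pos'],s['tcp_rot']);im=read_camera("wrist");c=camera_info("wrist")
# lid free-edge line: rows of grey profile in tray coords vs assumed z=.0555: expected y=.042
g=cv2.cvtColor(im,cv2.COLOR_RGB2GRAY).astype(float)
for x in (-.10,-.09,-.045,-.04):
    M=R.from_rotvec(pose[1]).as_matrix();T4=c['T_tool_cam'];Rc=M@T4[:3,:3];o=pose[0]+M@T4[:3,3]
    out=[]
    for y in np.arange(.030,.105,.0025):
        p=Rc.T@(w(x,y,.0555)-o);u=p[:2]/p[2];u=u*(1+c['k1']*(u@u));q=(u*c['fx']+[c['cx'],c['cy']]);out.append(int(cv2.getRectSubPix(g.astype(np.float32),(1,1),tuple(map(float,q)))[0,0]))
    print(x,out)
print(s['time'],tr(s['tool_pos']),s['wrist_force'])
```

```text
top [267.4 152.6] [ 7 35 50] [0.1022 0.0511]
-0.1 [212, 211, 213, 213, 205, 199, 213, 214, 212, 212, 213, 212, 211, 211, 211, 210, 211, 210, 209, 209, 208, 208, 208, 185, 132, 76, 73, 73, 70, 69]
-0.09 [213, 213, 213, 212, 205, 201, 214, 213, 213, 213, 212, 212, 211, 211, 210, 210, 210, 210, 209, 209, 209, 208, 208, 190, 196, 148, 78, 76, 73, 73]
-0.045 [212, 212, 213, 212, 205, 206, 213, 211, 207, 207, 207, 207, 207, 208, 209, 208, 210, 207, 209, 209, 209, 205, 207, 196, 200, 131, 84, 82, 81, 80]
-0.04 [213, 213, 212, 211, 201, 208, 213, 212, 211, 211, 212, 211, 210, 210, 209, 209, 208, 208, 209, 208, 208, 208, 208, 195, 197, 122, 84, 82, 82, 83]
12.2333 [-0.04848299  0.08233078  0.2028465 ] [-0.3444793  -0.12285881  0.05401652]
```

Emit:
servo_tool(
  targets=[
    {"hand": 1,"x": 0.1,"y": 0.08,"z": -0.05,"roll": 0},
    {"hand": 1,"x": 0.2,"y": 0.16,"z": -0.05,"roll": 0},
    {"hand": 1,"x": 0.2,"y": 0.24,"z": -0.05,"roll": 0},
    {"hand": 1,"x": 0.2,"y": 0.32,"z": -0.05,"roll": 0},
    {"hand": 1,"x": 0.2,"y": 0.4,"z": -0.05,"roll": 0},
    {"hand": 1,"x": 0.2,"y": 0.48,"z": -0.05,"roll": 0},
    {"hand": 1,"x": 0.2,"y": 0.56,"z": -0.05,"roll": 0},
    {"hand": 1,"x": 0.2,"y": 0.6,"z": -0.05,"roll": 0},
    {"hand": 1,"x": 0.2,"y": 0.6,"z": -0.05,"roll": 0},
    {"hand": 1,"x": 0.2,"y": 0.6,"z": -0.05,"roll": 0},
  ],
)

```text
time: 13.12
tool_pos: [0.4617, 0.4171, 0.225]
tcp_rot: [-0.248, -3.13, 0.003]
wrist_force: [-0.7, -0.6, 0.5]
width: 0.0
grip_force: 0.0
```

Run:
```python
from h import *
for name,th in (("side",190),("top",165)):
    im=read_camera(name);c=camera_info(name)
    n,l,st,ce=cv2.connectedComponentsWithStats((im.min(2)>th).astype(np.uint8))
    for i in range(1,n):
        t=tr(onplane(c,ce[i],.05))
        if 8<st[i,4] and abs(t[0])<.13 and -.14<t[1]<.14: print(name,ce[i].round(1),st[i,2:],t[:2].round(4))
# compare with first top image: changed pixels over the surroundings
a=cv2.imread("top_raw.png").astype(int);b=im[...,::-1].astype(int)
m=(abs(a-b).max(2)>40).astype(np.uint8);n,l,st,ce=cv2.connectedComponentsWithStats(m)
for i in range(1,n):
    if st[i,4]>15: print("diff",ce[i].round(0),st[i,2:],tr(onplane(c,ce[i],.05))[:2].round(3))
s=bot.read_state();print(s['time'],s['tool_pos'])
```

```text
side [223.2 205. ] [ 9  7 53] [-0.0599  0.0333]
side [306.9 211.4] [11 10 81] [ 0.079  -0.0575]
side [248.2 230. ] [12  9 85] [-0.0444 -0.0516]
top [310.6 168. ] [10  9 81] [ 0.08   -0.0557]
top [301.3 219.1] [10  9 75] [-0.044  -0.0506]
top [271.1 223.4] [ 9  8 56] [-0.0642  0.0173]
diff [240. 189.] [ 23 103 630] [0.007 0.101]
diff [253. 176.] [ 35  96 249] [0.041 0.076]
diff [ 53. 289.] [  144   234 14993] [-0.299  0.508]
diff [263. 168.] [ 6 10 16] [0.063 0.055]
diff [280. 176.] [ 9  9 68] [0.051 0.013]
diff [301. 191.] [ 9  9 70] [ 0.022 -0.04 ]
diff [256. 221.] [ 12  47 254] [-0.063  0.054]
diff [276. 202.] [10  9 72] [-0.012  0.014]
diff [ 95. 227.] [ 8 14 61] [-0.135  0.43 ]
diff [  2. 289.] [ 7 13 45] [-0.324  0.642]
13.2167 [0.46138538 0.41412431 0.2256307 ]
```

Two tablets and the canister are exactly where they began. Only the three swept tablets and the lid have changed, and the lid is shut.

```bash
python3 -c "
from workcell import ticket
print(ticket.finish_job())"
```

```text
the job is handed in; nothing more can be done
None
```

I swept three tablets into the trough, left the other two and the canister where they stood, and pressed the lid fully shut; the job was handed in at about 13 s on the robot's clock.

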